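Set the angle jig and lock its end stop

ROBOT

A 6-joint arm with a two-finger parallel gripper is mounted at the origin on the work surface. World frame = base frame: x ahead of the robot, y to its left, z up, the work surface at z = 0. Lengths are in m, angles in rad, forces in N, time in s.
With the tool pointing down it reaches from about 0.3 to 0.775 m from the base axis. Payload 14.6 kg.
Tool frame: the origin (TCP) lies at the very end of the fingers, on their centre line; the grasp point (between the pads) lies 19 mm behind it; z points along the fingers, y is the line along which they close (so a half turn about z gives the same grasp; the last joint's range is limited). The gripper opens to 94 mm and grips with 3 to 60 N. Pads are 16 mm wide; open, the fingers measure 119 mm over their backs; the gripper's body (75 mm by 177 mm) begins 78 mm behind the grasp point.
Start: joints at [-1.335, 0.3, 1.521, -0, 1.321, -0.067], TCP at [0.164, -0.525, 0.205] pointing down, gripper open.
Joint ranges: [-3.03, 3.03], [-0.79, 2.21], [0.23, 2.52], [-1.04, 4.18], [0, 3.07], [-2.55, 2.55]. Speed limits (rad/s): [2.22, 2.22, 2.57, 3.14, 3.14, 3.14].

INTERFACE

Orientations are given as [roll, pitch, yaw] about the fixed x, y, z axes, in that order (R = Rz(yaw) Ry(pitch) Rx(roll)).
In Python, from station import ctrl gives the robot as it stands.
- The arm moves only by the shell command python3 -m pendant 'ROWS' [OPENING] [FORCE]. ROWS is JSON, a list of rows, each a list of 2 entries, a list of its own where there are three numbers: the shift along the world's x, y, z in cm, then the turn about the world's z in rad. A call has 1 to 20 rows; each row shifts and turns the commanded pose from where the row before left it; what a row does not reach is not made up. A row lasts 1/12 s, in which the tool goes at most 41.7 mm and 7.16 degrees, less where a joint would pass 70% of its speed; a pose out of reach is approached as far as the arm can. A call is refused whole if a number of a shift passes 4.17 or a number of a turn 0.125, either way. A call with a gripper value outside its range is refused whole. OPENING is the opening, from 0 (shut) to 1 (fully open), set as the call begins (- or left out, the last holds). The fingers move at their own pace and stop on an object; FORCE is the grip in N (left out, the last holds). Time passes only in rows, so rows that do not move let the fingers close. It gives the time, the measured TCP pose, the force, the opening and the grip force at its end, in the units of the state.
- ctrl.get_obs(): the state, without advancing time (a new reading comes with each control period).
- ctrl.camera(name): name is "scene" or "top"; returns a dict with "color" (420x560x3 uint8, red, green, blue), "intrinsics" (3x3 intrinsics, pixels), "camera_from_world" (4x4, takes a point from world to camera coordinates). Camera axes: x right, y down, z forward; pixel columns grow to the right and rows downward; lengths in m; the calibration is good to about 2 mm. A picture is of the moment at which its call begins. There is no depth.
- ctrl.hand_in(): hands the job in; it is judged then, once.
The state is a dict: "time_s": time; "qpos": joint angles; "joint_vel": joint speeds; "tau": joint torques, N m; "ee_pos": TCP position; "eef_rot": TCP orientation; "force": force on the tool from outside, world axes, zero at the start; "moment": the same for the moment, N m; "grip_width": finger opening in m; "grip_force": force on a finger pad.
Only numpy, scipy, OpenCV 4.12 (cv2) and the standard library are available. Lean on these libraries where they do the work, as an engineer would, in place of code of your own. Each camera call takes 0.05 s, during which the arm holds its last target. There are 200 camera calls.

TASK

Set up the angle jig for the next cut: turn its red knob until the tip of the swinging arm points at the red mark (not the green one), moving the arm only by the knob. Then take the yellow stop stud out of its rack, drop its head into the wide window at the end of the T-slot, slide it along until it stands level with the blue mark, give it a quarter turn so that its wing stands square across the slot and it is locked, and let go. Do not disturb the other things on the bench.

Things in the scene. Friction and masses are not known exactly. Their poses are not given: they have to be found in the camera images.
- window (a point): Wide entry window of the T-slot (aluminium track in the jig): 35 along y, 21 across (x). Centre of the window at the jig's top face, 22 above the bench; axes the jig's: z up, y along the slot. From it the slot, 12 wide, runs toward -y to 215 from this point. Lips 4 thick; the hollow under them is 36 wide, its floor 14 below this point.
- stud_wing (a point): Centre of the wing (grip) of the yellow stop stud: an upright flat bar 36 long (x) x 14 thick (y) x 32 high; z up. Below: collar 20 across, its underside 20 below this point, neck 8 across, and at the foot a T-head 28 long (x, parallel to the wing) x 16 wide x 7 high, underside 40 below. With the head on the slot's floor this point is 26 above the jig's top: there it slides and turns.
- knob_grip (a point): Grip point of the red knob, on its upright axis, 66 above the bench: an upright bar 44 long (x) x 14 thick (y) x 34 high, its top 12 above and the black disc under it (48 across) 22 below this point. z up; x turns with the knob. Turning it 1 rad turns the arm 0.2 rad the same way. Friction 0.12 N m; it stays where it is left.
- pointer_tip (a point): Black tip of the jig's aluminium swinging arm, 32 above the bench; x points outward along the arm, z up. The arm turns about an upright pivot 115 behind this point (along -x). It is worked only through the knob and is not to be pushed. It points at the mark when the mark lies on its x axis.
- jig: The fixed plywood jig, 270 (x) x 360 (y) x 22 high, with a screw housing, the arm and an orange clamp, 141 high, on its far right corner (115 to 164 along x, -150 along y). Origin on the bench, board from x -120 to 150 and y -180 to 180: the pivot is at x 0, y 60, the slot's centre line 75 toward -x, the knob at x 30, y -90.
- knob (a joint): Angle of the red knob, rad, counterclockwise from above positive, range -3.2 to 3.2; 0 when the arm lies along the jig's x; the arm's angle is 0.2 times this.
- red_mark: Red button, 10 across, 3 high, fixed on the white strip of the jig, about 10 to 20 beyond the arc of the arm's tip, to one side of the tip's start; a like green button (not to be used) is on the other side. Origin at its underside.
- blue_mark: Blue line beside the slot, 20 long across the slot (x) x 6 wide x 2 high, on the jig's top face, its centre 34 beyond the slot's centre line (+x of the jig). It shows where along the slot (y) the stud is to stand. Axes as the jig's.
- stud: The loose yellow stop stud, about 110 g; origin at the centre of the underside of its head. It starts upright in a pocket 10 deep in a fixed wood rack (70 x 56, top 22 above the bench), to the left or the right of the jig. Locked: the wing lies across the slot (along the jig's x).
- glue: Bystander, not to be moved: white glue bottle with an orange cap, 56 across, 150 high. Origin at its underside.
- offcut: Bystander, not to be moved: small light wood offcut 50 x 30 x 22, lying on the jig. Origin at its underside.
- tin: Bystander, not to be moved: low steel wax tin, 48 across, 20 high, lying on the jig. Origin at its underside.
- jar: Bystander, not to be moved: amber jar with a green lid, 64 across, 80 high. Origin at its underside.
- driver: Bystander, not to be moved: orange screwdriver lying on the bench. Origin at its underside.
- can: Bystander, not to be moved: small green can with a paper band, 40 across, 85 high, close beside the rack. Origin at its underside.

How it is judged:
By the outcome, as a careful person would: the job done as asked, in the order asked, and still so for the second after the job is handed in, with the robot touching nothing.
It also fails if it takes over 70 s, if anything falls off the work surface, if the arm or the gripper's body presses on something with over 40 N, if the wrist force passes 120 N, or if a joint passes its speed limit or range.

## Working session

There is one attempt and no reset: what is moved stays moved. The work goes in short steps, Python scripts to look and compute and a shell command to move; the robot and the scene stay as the last step left them, time stands still between calls to the robot, and variables do not carry over. Pictures are saved under pics/ and viewed, at most 13 in all, crops included, and the job is handed in when it is done.

```bash
mkdir -p pics
python3 - <<'E'
from station import ctrl
import cv2,numpy as np
for n in("top","scene"):
    c=ctrl.camera(n); np.set_printoptions(precision=4,suppress=True)
    cv2.imwrite(f"pics/{n}0.png",cv2.resize(c["color"][:,:,::-1],(800,600),interpolation=cv2.INTER_CUBIC))
    print(n,c["intrinsics"],c["camera_from_world"])
print(ctrl.get_obs())
E
```

```text
top [[427.7671   0.     280.751 ]
 [  0.     427.7671 202.5321]
 [  0.       0.       1.    ]] [[ 0.0266 -0.9994  0.0222 -0.0186]
 [-0.9903 -0.0294 -0.1358  0.5822]
 [ 0.1364 -0.0184 -0.9905  1.024 ]
 [ 0.      0.      0.      1.    ]]
scene [[408.5911   0.     280.1519]
 [  0.     408.5911 208.6185]
 [  0.       0.       1.    ]] [[ 0.0013  1.     -0.0013 -0.014 ]
 [ 0.7226 -0.0018 -0.6913 -0.3432]
 [-0.6913 -0.0001 -0.7226  1.3552]
 [ 0.      0.      0.      1.    ]]
{'time_s': 0.1, 'qpos': array([-1.3346,  0.3004,  1.5215,  0.    ,  1.3207, -0.0666]), 'joint_vel': array([-0.0005, -0.0006, -0.002 ,  0.0011,  0.0005,  0.0006]), 'tau': array([  0.0012, -53.2641, -35.3285,   0.0709,   0.0235,  -0.0001]), 'ee_pos': array([ 0.164 , -0.5248,  0.205 ]), 'eef_rot': array([-3.1406, -0.0001,  0.3028]), 'force': array([-0.1342,  0.3734, -0.0824]), 'moment': array([-0.0221, -0.0581,  0.0309]), 'grip_force': 0.0, 'grip_width': 0.09373332996331947}
```

View pics/top0.png

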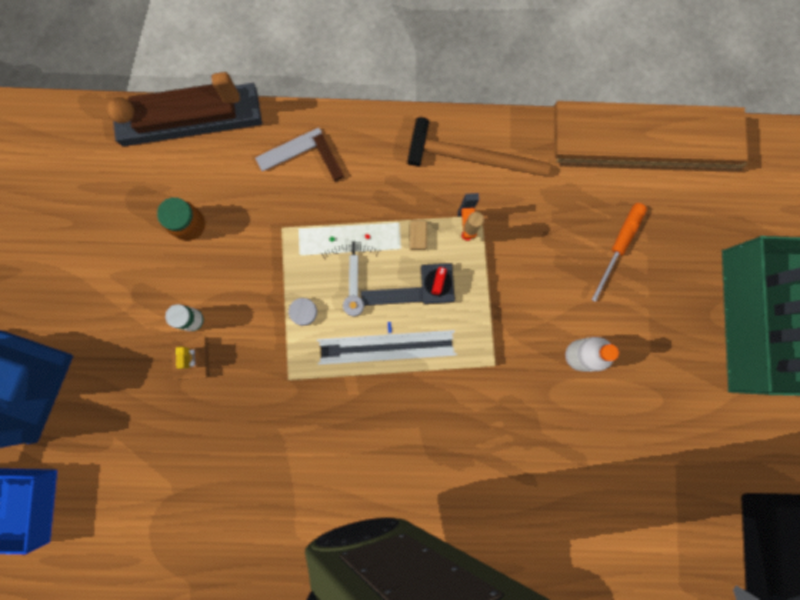

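View pics/scene0.png

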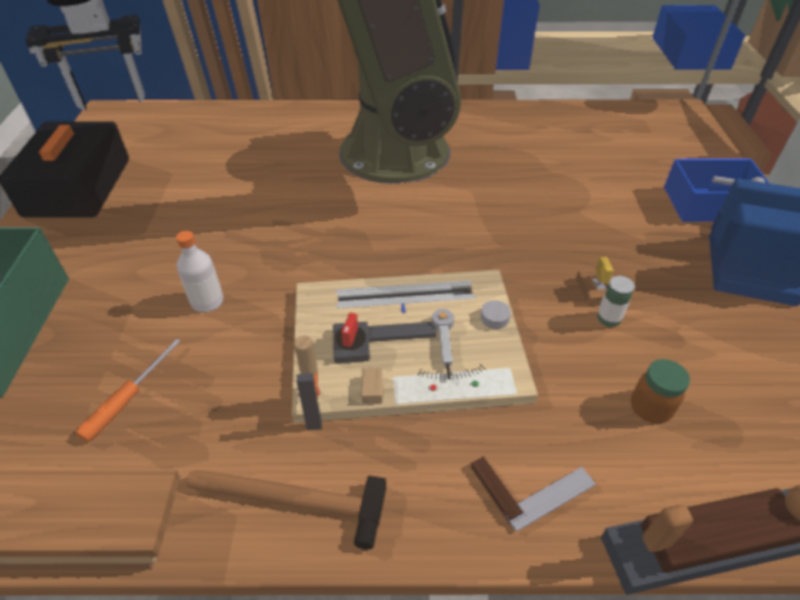

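```bash
cat > h.py <<'E'
from station import ctrl
import cv2,numpy as np
np.set_printoptions(precision=4,suppress=True)
def snap(n): return ctrl.camera(n)
def crop(c,x0,y0,w,h,W=800,H=600):
    return cv2.resize(c["color"][y0:y0+h,x0:x0+w,::-1],(W,H),interpolation=cv2.INTER_CUBIC)
def p2w(c,u,v,z):
    T=c["camera_from_world"];R=T[:3,:3];t=T[:3,3]
    d=R.T@np.linalg.inv(c["intrinsics"])@[u,v,1];o=-R.T@t
    return (o+d*(z-o[2])/d[2])
def w2p(c,p):
    T=c["camera_from_world"];q=c["intrinsics"]@(T[:3,:3]@np.array(p)+T[:3,3]);return q[:2]/q[2]
E
python3 - <<'E'
from h import *
t=snap("top");s=snap("scene")
cv2.imwrite("pics/a.png",crop(t,190,145,160,120))
cv2.imwrite("pics/b.png",np.hstack([crop(t,105,200,50,75,400,600),crop(s,390,170,60,90,400,600)]))
cv2.imwrite("pics/c.png",crop(s,200,185,180,120,800,533))
E
```

```text
(no output)
```

View pics/a.png

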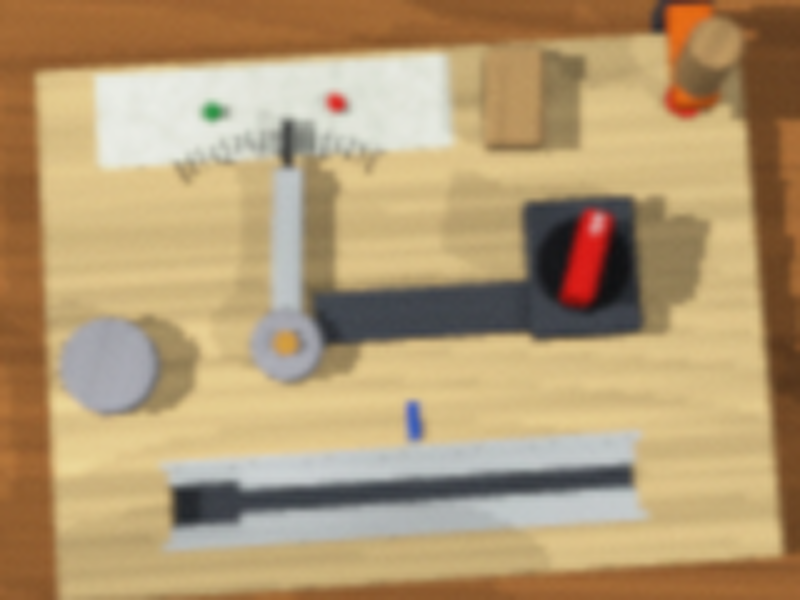

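View pics/b.png

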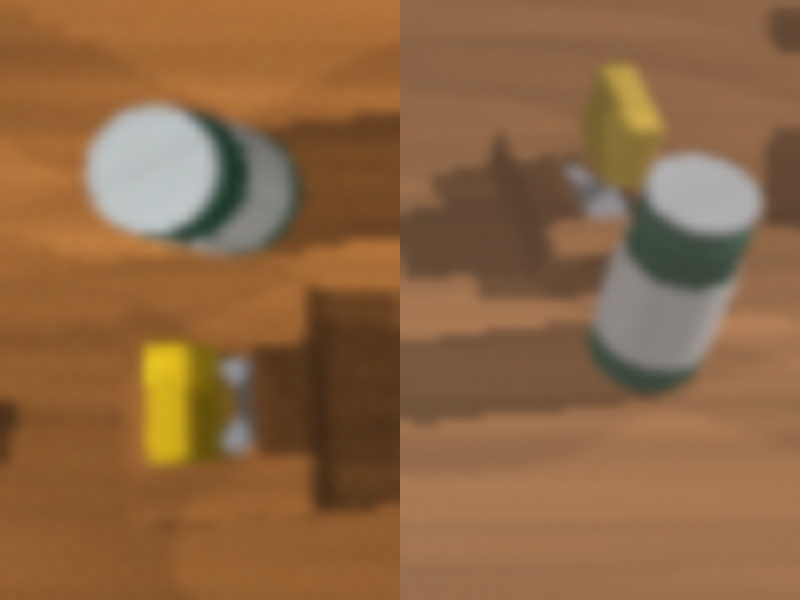

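View pics/c.png

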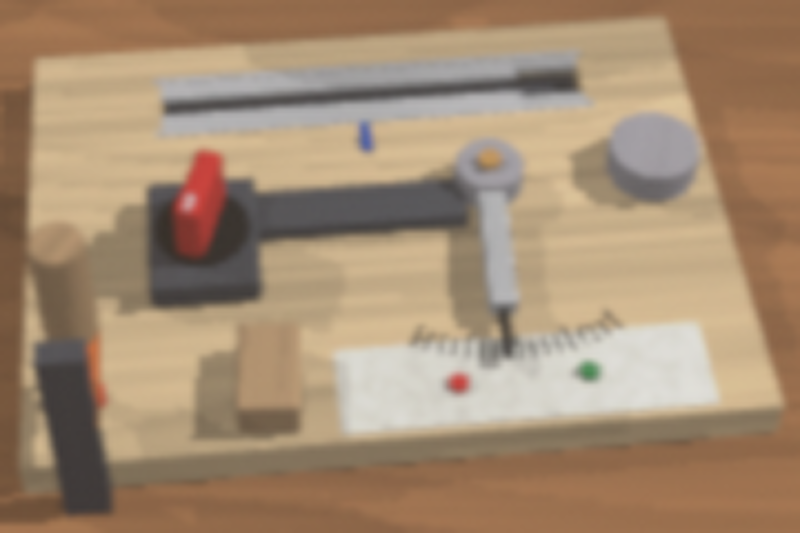

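Run:
```python
from h import *
from scipy.optimize import least_squares
t=snap("top");s=snap("scene")
T=lambda x,y:(190+x/5-.0,145+y/5)
S=lambda x,y:(200+x/4.444,185+y/4.444)
jt={(150,180):T(36,72),(-120,-180):T(783,553),(-120,180):T(60,600),(75-150,155):T(172,505)}
jt={(150,180):T(36,72),(-120,-180):T(783,553),(-120,180):T(60,600)}
js={(-120,180):S(667,18),(-120,-180):S(36,60),(150,180):S(783,405)}
for n,c,f in(("t",t,jt),("s",s,js)):
    W=[p2w(c,*p,.022)[:2] for p in f.values()];J=[np.array(k)/1e3 for k in f]
    def pos(q,j): a=q[2];return q[:2]+np.array([[np.cos(a),-np.sin(a)],[np.sin(a),np.cos(a)]])@j
    r=least_squares(lambda q:np.concatenate([pos(q,j)-w for j,w in zip(J,W)]),[.45,0,0])
    q=r.x;print(n,q,"res",r.fun)
    inv=lambda w:(np.array([[np.cos(q[2]),np.sin(q[2])],[-np.sin(q[2]),np.cos(q[2])]])@(w[:2]-q[:2]))*1e3
    pts=dict(red=(336,103,.025),green=(212,112,.025),winc=(206,504,.022),winL=(172,505,.022),slotend=(633,477,.022),blue=(414,421,.024),tip=(288,143,.032),pivot=(287,343,.036),knob=(586,258,.078),armmid=(287,240,.034)) if n=="t" else dict(red=(459,382,.025),green=(588,371,.025),blue=(366,136,.024),winR=(578,73,.022),slotend=(163,107,.022),tip=(507,330,.032),pivot=(489,158,.036),knob1=(207,153,.078),knob2=(187,200,.078))
    for k,(x,y,z) in pts.items():
        w=p2w(c,*(T if n=="t" else S)(x,y),z);print(k,w,inv(w))
    if n=="t":
        a=p2w(c,*T(598,213),.078);b=p2w(c,*T(577,302),.078);print("knobyaw",np.arctan2(*(a-b)[[1,0]]),np.arctan2(*(a-b)[[1,0]])-q[2])
        for y in(342,404,465): print("stud",p2w(c,105+167/8,200+y/8,.068))
        print("can",p2w(c,105+153/8,200+170/8,.085))
    else:
        for x,y in((617,67),(646,128)): print("stud",p2w(c,390+x/1-400,0,.068) if 0 else p2w(c,390+(x-400)/6.667,170+y/6.667,.068))
        print("can",p2w(c,390+(303)/6.667,170+195/6.667,.085))
```

```text
t [0.5587 0.0202 0.0952] res [ 0.0012 -0.0001  0.0002 -0.     -0.0014  0.0002]
red [0.6778 0.0601 0.025 ] [122.2993  28.4157]
green [0.6711 0.1229 0.025 ] [121.6346  91.6196]
winc [0.4727 0.1179 0.022 ] [-76.3925 105.4339]
winL [0.4717 0.1347 0.022 ] [-75.7436 122.2976]
slotend [ 0.492  -0.0948  0.022 ] [ -77.4049 -108.1256]
blue [0.5168 0.0156 0.024 ] [-42.2115  -0.5546]
tip [0.6548 0.0833 0.032 ] [101.6497  53.7145]
pivot [0.5529 0.0798 0.036 ] [-0.1894 59.9158]
knob [ 0.5935 -0.0647  0.078 ] [ 26.5797 -87.809 ]
armmid [0.6049 0.0818 0.034 ] [51.8446 57.0029]
knobyaw -0.21086414222484473 -0.3060486258848638
stud [0.4715 0.3629 0.068 ]
stud [0.4533 0.3616 0.068 ]
stud [0.4354 0.3602 0.068 ]
can [0.5211 0.3651 0.085 ]
s [0.5625 0.0233 0.0934] res [-0.0011 -0.0008 -0.0008 -0.0005  0.0018  0.0013]
red [0.6818 0.0621 0.025 ] [122.4355  27.5212]
green [0.6756 0.1242 0.025 ] [122.0243  89.8997]
blue [0.5211 0.0186 0.024 ] [-41.6775  -0.8283]
winR [0.4716 0.1372 0.022 ] [-79.8243 121.8218]
slotend [ 0.4973 -0.0926  0.022 ] [ -75.7222 -109.3014]
tip [0.6564 0.0861 0.032 ] [99.3709 53.7556]
pivot [0.548  0.0828 0.036 ] [-8.8722 60.5907]
knob1 [ 0.5822 -0.0603  0.078 ] [ 11.8411 -85.1273]
knob2 [ 0.6128 -0.0683  0.078 ] [ 41.5257 -95.8876]
stud [0.4442 0.3616 0.068 ]
stud [0.4767 0.3642 0.068 ]
can [0.5277 0.3665 0.085 ]
```

The pictures show the jig (board about 282–495 px, rows 217–378 in the top view). The knob is at crop pixel (586,258), the red mark at (336,103), and the stud is left of the jig with the can beyond it. The fits from both cameras agree to about 4 mm, and the jig dimensions check out. The knob needs about -0.97 rad, so I'm moving above it.

```bash
python3 -m pendant '[[[2.15,2.3,0],0.125],[[2.15,2.3,0],0.125],[[2.15,2.3,0],0.125],[[2.15,2.3,0],0.125],[[2.15,2.3,0],0.125],[[2.15,2.3,0],0.125],[[2.15,2.3,0],0.125],[[2.15,2.3,0],0.125],[[2.15,2.3,0],0.125],[[2.15,2.3,0],0.125],[[2.15,2.3,0],0.125],[[2.15,2.3,0],0.125],[[2.15,2.3,0],0.125],[[2.15,2.3,0],0.125],[[2.15,2.3,0],0.125],[[2.15,2.3,0],0.125],[[2.15,2.3,0],0.125],[[2.15,2.3,0],0.125],[[2.15,2.3,0],0.125],[[2.15,2.3,0],0.125]]' 0.7
python3 -m pendant '[[[0.3,0,-2],0.12],[[0,0,-2],0],[[0,0,-2],0],[[0,0,0],0]]'
```

```text
time_s: 1.97
ee_pos: [0.5949, -0.0636, 0.2054]
eef_rot: [-3.142, -0.0, 2.809]
force: [0.5, -0.5, 0.5]
grip_width: 0.0657
grip_force: 0.0
time_s: 2.3
ee_pos: [0.5954, -0.0645, 0.1414]
eef_rot: [-3.141, -0.006, 2.923]
force: [-0.2, -0.3, -1.5]
grip_width: 0.066
grip_force: 0.0
```

```bash
python3 -m pendant '[[[0.1,0,-2],0.005],[[0,0,-2],0],[[0,0,-1],0],[[0,0,0],0]]'
python3 - <<'E'
from h import *
t=snap("top");s=snap("scene")
cv2.imwrite("pics/d.png",np.hstack([crop(t,270,150,80,90,400,450),crop(s,215,190,80,90,400,450)]))
E
```

```text
time_s: 2.63
ee_pos: [0.5972, -0.0649, 0.0941]
eef_rot: [-3.141, -0.003, 2.928]
force: [-0.0, -0.8, -0.4]
grip_width: 0.0657
grip_force: 0.0
```

View pics/d.png

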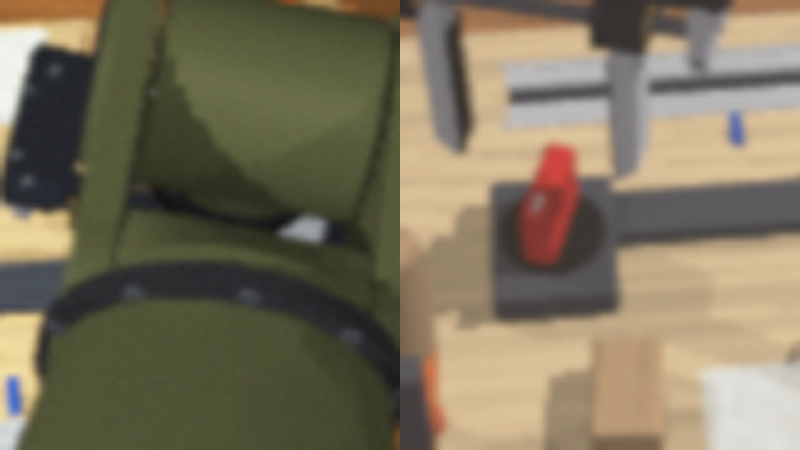

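The top view is blocked by the arm. In the scene view the fingers straddle the red bar (tips at 455 and 625, bar at about 550). I'll descend and grip.

```bash
python3 -m pendant '[[[0,0,-1.5],0],[[0,0,-1.5],0],[[0,0,-1.4],0],[[0,0,0],0],[[0,0,0],0]]'
python3 -m pendant '[[[0,0,0],0],[[0,0,0],0],[[0,0,0],0],[[0,0,0],0],[[0,0,0],0],[[0,0,0],0],[[0,0,0],0],[[0,0,0],0]]' 0 25
```

```text
time_s: 3.15
ee_pos: [0.5984, -0.0651, 0.0526]
eef_rot: [3.142, 0.001, 2.928]
force: [-0.4, 0.6, 1.0]
grip_width: 0.0658
grip_force: 0.0
time_s: 3.82
ee_pos: [0.598, -0.065, 0.0515]
eef_rot: [-3.142, -0.0, 2.928]
force: [-0.2, -0.1, -0.1]
grip_width: 0.0159
grip_force: 0.0
```

```bash
python3 -m pendant '[[[0,0,0],0],[[0,0,0],0],[[0,0,0],0]]'
python3 -m pendant '[[[0,0,0],-0.08],[[0,0,0],-0.08],[[0,0,0],-0.08],[[0,0,0],-0.08],[[0,0,0],-0.08],[[0,0,0],-0.08],[[0,0,0],-0.08],[[0,0,0],-0.08],[[0,0,0],-0.08],[[0,0,0],-0.08],[[0,0,0],-0.08],[[0,0,0],-0.08],[[0,0,0],0],[[0,0,0],0],[[0,0,0],0]]'
python3 - <<'E'
from h import *
t=snap("top");s=snap("scene")
cv2.imwrite("pics/e.png",np.hstack([crop(t,225,150,60,80,400,533),crop(s,285,205,60,80,400,533)]))
E
```

```text
time_s: 4.07
ee_pos: [0.598, -0.0648, 0.0515]
eef_rot: [3.141, 0.0, 2.928]
force: [0.7, 1.8, 0.8]
grip_width: 0.0138
grip_force: 25.0
time_s: 5.32
ee_pos: [0.5975, -0.0654, 0.0514]
eef_rot: [-3.14, -0.0, 1.971]
force: [-5.1, -3.0, 3.4]
grip_width: 0.0139
grip_force: 25.0
```

View pics/e.png

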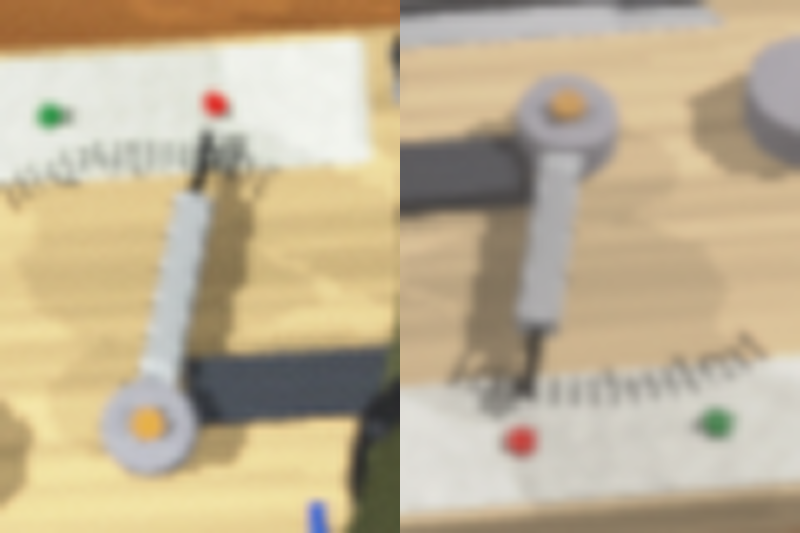

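Run:
```python
from h import *
k=400/60
for n,o,pts,red,piv in(("top",(225,150),[(162,378),(194,195),(207,133)],(215,104),(149,424)),("scene",(285,205),[(159,160),(139,325),(125,390)],(121,440),(168,103))):
    c=snap(n);f=lambda p,z:p2w(c,o[0]+p[0]/k,o[1]+p[1]/k,z)[:2]
    P=[f(p,.032) for p in pts];R=f(red,.0235)
    img=c["color"].astype(int);m=(img[:,:,0]>150)&(img[:,:,1]<110)&(img[:,:,2]<110)
    y,x=np.nonzero(m);u=(x-o[0])*k;v=(y-o[1])*k;g=np.hypot(u-red[0],v-red[1])<25
    print(n,"redpix",u[g].mean()+k/2,v[g].mean()+k/2,g.sum())
    J=np.array([.5587,.0202]) if n=="top" else np.array([.5625,.0233]);a=.0945
    Rm=np.array([[np.cos(a),-np.sin(a)],[np.sin(a),np.cos(a)]]);PV=J+Rm@[0,.06]
    an=lambda d:np.arctan2(d[1],d[0])-a
    print("arm edge dir",an(P[1]-P[0]),an(P[2]-P[0]),"piv->tip",an(P[2]-PV),"piv->red",an(R-PV),len(P))
    for h in(.04,.048):
        pv=f(piv,h);print(" pivot px",h,Rm.T@(pv-J),an(P[2]-pv),an(R-pv))
```

```text
top redpix 216.66666666666669 106.66666666666666 6
arm edge dir -0.22967563149448414 -0.23815710067302742 piv->tip -0.25065315874171035 piv->red -0.2524111846685063 3
 pivot px 0.04 [-0.0006  0.0598] -0.2476560203430614 -0.2497225316273388
 pivot px 0.048 [-0.0016  0.0594] -0.24241611271013944 -0.24501971387523974
scene redpix 121.1111111111111 442.5925925925926 9
arm edge dir -0.2351862741532621 -0.25489320574051766 piv->tip -0.26978021059518953 piv->red -0.26288170969777525 3
 pivot px 0.04 [-0.0056  0.0603] -0.25973987250870434 -0.25415195780762856
 pivot px 0.048 [0.0016 0.0588] -0.26342393418811516 -0.25711130951822103
```

In the crops the arm's axis runs through the red mark (top: tip at (207,133), red at (215,104)), agreeing to about 0.3°. I'll release, rise and move to the stud.

```bash
python3 -m pendant '[[[0,0,0],0],[[0,0,0],0],[[0,0,0],0],[[0,0,0],0],[[0,0,0],0],[[0,0,1],0],[[0,0,2],0],[[0,0,3],0],[[0,0,4],0],[[0,0,3],0]]' 0.6 
python3 -m pendant '[[[-0.9,2.7,0],0.08],[[-0.9,2.7,0],0.08],[[-0.9,2.7,0],0.08],[[-0.9,2.7,0],0.08],[[-0.9,2.7,0],0.08],[[-0.9,2.7,0],0.08],[[-0.9,2.7,0],0.08],[[-0.9,2.7,0],0.08],[[-0.9,2.7,0],0.08],[[-0.9,2.7,0],0.08],[[-0.9,2.7,0],0.08],[[-0.9,2.7,0],0.08],[[-0.9,2.7,0],0.08],[[-0.9,2.7,0],0.08],[[-0.9,2.7,0],0.08],[[-0.7,2.3,0],0.05],[[0,0,0],0],[[0,0,0],0]]'
python3 - <<'E'
from h import *
t=snap("top")
cv2.imwrite("pics/f.png",np.hstack([crop(t,225,150,60,80,400,533),crop(snap("scene"),380,150,80,106,400,533)]))
E
```

```text
time_s: 6.35
ee_pos: [0.5982, -0.0649, 0.1851]
eef_rot: [3.14, 0.001, 1.968]
force: [0.8, 0.7, 2.3]
grip_width: 0.0563
grip_force: 0.0
time_s: 7.85
ee_pos: [0.4556, 0.3637, 0.1819]
eef_rot: [3.141, 0.0, -3.064]
force: [0.5, -1.4, 0.9]
grip_width: 0.0566
grip_force: 0.0
```

View pics/f.png

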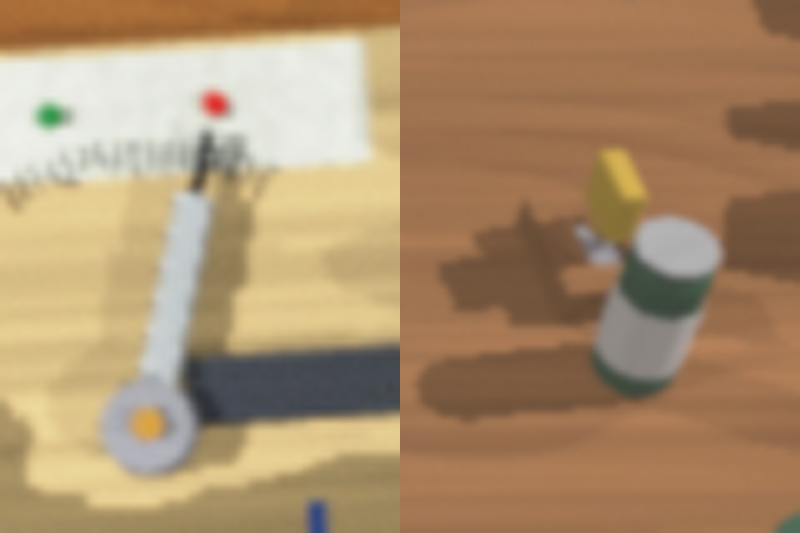

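The left crop shows the arm still pointing at red. On the right the stud is upright in its rack and clear of the can. Going down for the grasp.

```bash
python3 -m pendant '[[[0.1,-0.1,-2],0],[[0,0,-3],0],[[0,0,-3],0],[[0,0,-2.5],0],[[0,0,-2],0],[[0,0,-1.5],0],[[0,0,0],0],[[0,0,0],0]]'
```

```text
time_s: 8.62
ee_pos: [0.4574, 0.3612, 0.0416]
eef_rot: [-3.141, -0.001, -3.067]
force: [0.7, 1.0, -0.1]
grip_width: 0.0563
grip_force: 0.0
```

```bash
python3 -m pendant '[[[0,0.05,-0.2],0],[[0,0,0],0],[[0,0,0],0],[[0,0,0],0],[[0,0,0],0],[[0,0,0],0],[[0,0,0],0],[[0,0,0],0],[[0,0,0],0],[[0,0,0],0],[[0,0,0],0]]' 0 35
python3 -m pendant '[[[0,0,0.5],0],[[0,0,1],0],[[0,0,2],0],[[0,0,3],0],[[0,0,3],0],[[0,0,0],0]]'
```

```text
time_s: 9.53
ee_pos: [0.457, 0.3626, 0.0396]
eef_rot: [3.142, 0.0, -3.065]
force: [0.0, 0.3, 3.1]
grip_width: 0.0137
grip_force: 35.0
time_s: 10.03
ee_pos: [0.4589, 0.3639, 0.1412]
eef_rot: [3.137, 0.008, -3.065]
force: [0.1, -0.5, -0.7]
grip_width: 0.0135
grip_force: 35.0
```

```bash
python3 -m pendant '[[[0.145,-1.87,0],-0.1195],[[0.145,-1.87,0],-0.1195],[[0.145,-1.87,0],-0.1195],[[0.145,-1.87,0],-0.1195],[[0.145,-1.87,0],-0.1195],[[0.145,-1.87,0],-0.1195],[[0.145,-1.87,0],-0.1195],[[0.145,-1.87,0],-0.1195],[[0.145,-1.87,0],-0.1195],[[0.145,-1.87,0],-0.1195],[[0.145,-1.87,0],-0.1195],[[0.145,-1.87,0],-0.1195],[[0.145,-1.87,0],-0.1195],[[0,0,0],0],[[0,0,-2],0],[[0,0,-2],0],[[0,0,-2],0],[[0,0,-1],0],[[0,0,0],0],[[0,0,0],0]]'
python3 - <<'E'
from h import *
t=snap("top")
cv2.imwrite("pics/g.png",np.hstack([crop(t,200,200,80,80,400,400),crop(snap("scene"),290,165,60,60,400,400)]))
E
```

```text
time_s: 11.7
ee_pos: [0.476, 0.1198, 0.0649]
eef_rot: [-3.141, -0.0, 1.666]
force: [0.3, -0.5, -1.2]
grip_width: 0.0135
grip_force: 35.0
```

View pics/g.png

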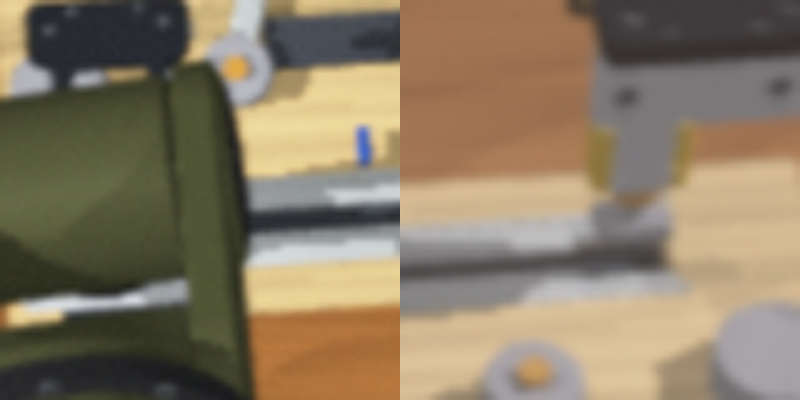

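Run:
```python
from h import *
c=snap("scene");k=400/60
pr=lambda p:400+(w2p(c,p)-[290,165])*k if 0 else (w2p(c,p)-[290,165])*k+[400,0]
a=.0945;e=np.array([-np.sin(a),np.cos(a),0]);n=np.array([np.cos(a),np.sin(a),0])
o=np.array([.476,.1198,0])
z=np.array([0,0,1])
for nm,l,w,h in(("head bot front",.014,.008,.0373),("head top front",.014,.008,.0443),("head top back",.014,-.008,.0443),("wing top front",.018,.007,.0373+.056),("wing top back",.018,-.007,.0373+.056),("wing bot front",.018,.007,.0373+.024)):
    print(nm,pr(o+z*h-e*l+n*w),pr(o+z*h+e*l+n*w))
J=np.array([.5605,.0217,.022])
for nm,x,y in(("win +x+y",-64.5,122.5),("win -x+y",-85.5,122.5),("win+x-y",-64.5,87.5),("track far slot edge end",-69,-110)): print(nm,pr(J+n*x/1e3+e*y/1e3))
img=c["color"].astype(int)[165:200,315:345]
y,x=np.nonzero((img[:,:,0]-img[:,:,2]>60)&(img[:,:,0]-img[:,:,1]<45)); print("yellow cols",(np.unique(x)+315-290+.5)*k+400)
```

```text
head bot front [590.1556 240.0464] [666.0191 234.7715]
head top front [591.4403 226.4419] [667.6892 221.165 ]
head top back [584.4328 195.7666] [659.8554 190.6038]
wing top front [589.0382 125.9811] [690.6154 119.1985]
wing top back [582.6992  99.132 ] [683.2773  92.4825]
wing bot front [583.1206 191.6318] [682.3109 184.8521]
win +x+y [671.246  268.0687]
win -x+y [661.0966 228.0049]
win+x-y [577.2953 274.678 ]
track far slot edge end [ 38.7649 303.5909]
yellow cols [570.     576.6667 583.3333 590.     596.6667 603.3333 676.6667 683.3333
 690.     696.6667 703.3333 710.     716.6667 723.3333 730.     736.6667
 743.3333 750.     756.6667 763.3333]
```

In the scene crop the head (592–670) sits over the window, which ends at about 667 and runs to row 268. This matches the projections to about 1 mm. Lowering with care.

```bash
python3 -m pendant '[[[0,-0.1,-0.6],0],[[0,0,-0.5],0],[[0,0,-0.4],0],[[0,0,-0.3],0],[[0,0,0],0]]'
```

```text
time_s: 12.27
ee_pos: [0.4755, 0.1184, 0.0457]
eef_rot: [-3.14, 0.0, 1.664]
force: [0.2, -0.3, -2.1]
grip_width: 0.0136
grip_force: 35.0
```

```bash
python3 -m pendant '[[[0,0,-0.4],0],[[0,0,-0.3],0],[[0,0,-0.2],0],[[0,0,0],0],[[0,0,0],0]]'
```

```text
time_s: 12.68
ee_pos: [0.4758, 0.1184, 0.0374]
eef_rot: [-3.141, -0.0, 1.664]
force: [0.2, 0.6, -0.9]
grip_width: 0.0135
grip_force: 35.0
```

```bash
python3 -m pendant '[[[0,0,-0.1],0],[[0.1,-1.04,0],0],[[0.1,-1.04,0],0],[[0,0,0],0]]'
python3 -m pendant '[[[0.1,-1.04,0],0],[[0.1,-1.04,0],0],[[0.1,-1.04,0],0],[[0.1,-1.04,0],0],[[0.1,-1.04,0],0],[[0.1,-1.04,0],0],[[0.1,-1.04,0],0],[[0.1,-1.04,0],0],[[0,0,0],0],[[0,0,0],0]]'
python3 - <<'E'
from h import *
c=snap("scene")
cv2.imwrite("pics/i.png",crop(c,250,165,60,60,600,600))
k=10;pr=lambda p:(w2p(c,p)-[250,165])*k
a=.0945;e=np.array([-np.sin(a),np.cos(a),0]);n=np.array([np.cos(a),np.sin(a),0])
q=ctrl.get_obs();o=q["ee_pos"].copy();o[2]=0;zf=q["ee_pos"][2]-.0276;z=np.array([0,0,1])
for nm,w,h in(("wing top front",.007,zf+.056),("wing bot front",.007,zf+.024)):
    print(nm,pr(o+z*h-e*.018+n*w),pr(o+z*h+e*.018+n*w))
print("blue expected at stud y:",pr(o+z*.024+n*.034-n*.01),pr(o+z*.024+n*.044))
E
```

```text
time_s: 13.02
ee_pos: [0.4781, 0.0958, 0.0365]
eef_rot: [3.142, 0.0, 1.663]
force: [-0.3, 0.5, -1.5]
grip_width: 0.0138
grip_force: 35.0
time_s: 13.85
ee_pos: [0.4859, 0.014, 0.0364]
eef_rot: [-3.142, -0.0, 1.663]
force: [-0.3, -0.1, -0.9]
grip_width: 0.0137
grip_force: 35.0
wing top front [232.7237 306.5834] [384.0078 296.2699]
wing bot front [234.5045 400.9365] [382.2582 390.6404]
blue expected at stud y: [315.2942 471.4689] [323.5308 532.4489]
```

View pics/i.png

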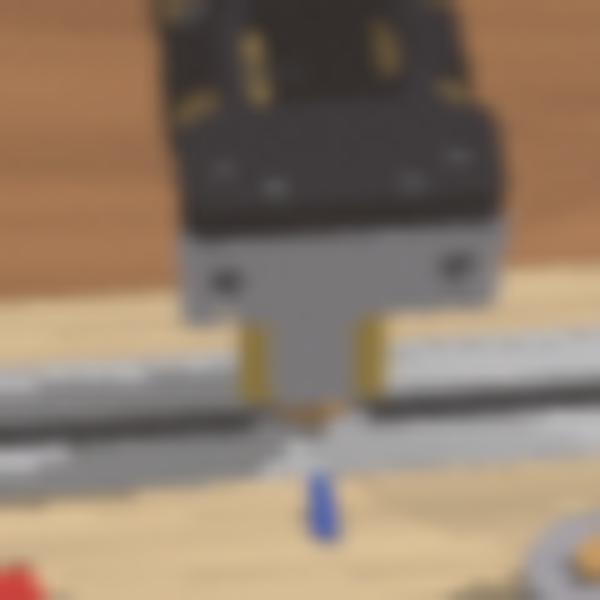

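The wing spans 242–385 and the blue line is at (321,508). The stud is within about 1 mm of the mark, so I'll nudge -0.6 mm and make the quarter turn.

```bash
python3 -m pendant '[[[0,-0.06,0],-0.1],[[0,0,0],-0.12],[[0,0,0],-0.12],[[0,0,0],-0.12],[[0,0,0],-0.12],[[0,0,0],-0.12],[[0,0,0],-0.12],[[0,0,0],-0.12],[[0,0,0],-0.12],[[0,0,0],-0.12],[[0,0,0],-0.12],[[0,0,0],-0.12],[[0,0,0],-0.12],[[0,0,0],-0.028],[[0,0,0],0],[[0,0,0],0],[[0,0,0],0]]'
```

```text
time_s: 15.32
ee_pos: [0.485, 0.0145, 0.0361]
eef_rot: [-3.141, 0.002, 0.099]
force: [-4.7, 3.4, -1.0]
grip_width: 0.0132
grip_force: 35.0
```

```bash
python3 -m pendant '[[[0,0,-0.05],0],[[0,0,0],0],[[0,0,0],0]]'
python3 -m pendant '[[[0,0,0],0],[[0,0,0],0],[[0,0,0],0],[[0,0,0],0],[[0,0,0],0],[[0,0,0],0],[[0,0,0.5],0],[[0,0,1],0],[[0,0,2],0],[[0,0,3],0],[[0,0,4],0],[[-1,-2,4],0],[[-1,-4,2],0],[[-1,-4,0],0],[[-1,-4,0],0],[[-1,-4,0],0],[[-1,-4,0],0],[[0,-4,0],0],[[0,0,0],0],[[0,0,0],0]]' 0.5
python3 - <<'E'
from h import *
t=snap("top");s=snap("scene")
cv2.imwrite("pics/j.png",np.hstack([crop(t,215,155,80,120,400,600),crop(s,250,175,80,120,400,600)]))
E
```

```text
time_s: 15.57
ee_pos: [0.485, 0.0143, 0.0356]
eef_rot: [-3.141, 0.002, 0.099]
force: [-4.7, 0.6, 0.0]
grip_width: 0.0137
grip_force: 35.0
time_s: 17.23
ee_pos: [0.4272, -0.2421, 0.1961]
eef_rot: [3.141, -0.0, 0.093]
force: [-0.3, -0.1, -0.4]
grip_width: 0.0469
grip_force: 0.0
```

View pics/j.png

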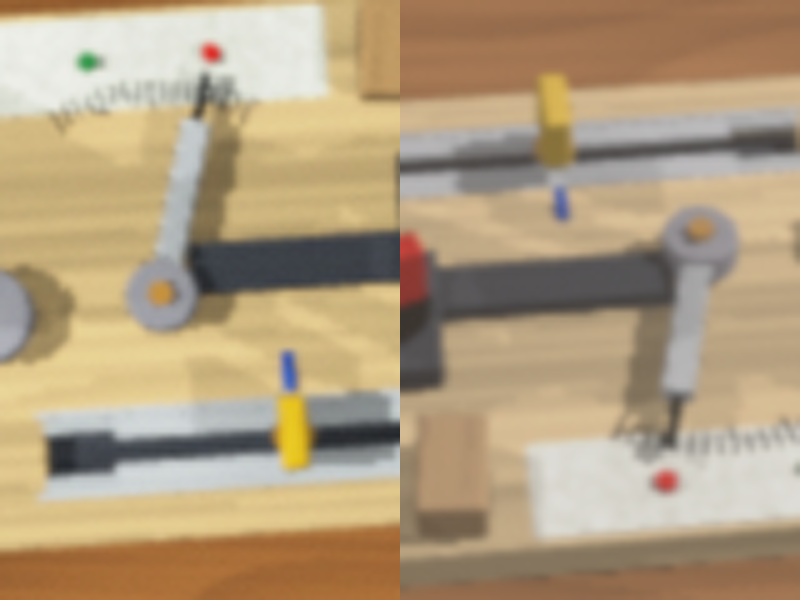

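Run:
```python
from h import *
a=.0945;R=np.array([[np.cos(a),np.sin(a)],[-np.sin(a),np.cos(a)]])
for n,o,st,bl,e in(("top",(215,155),(293,430),(290,370),[(291,396),(296,466)]),("scene",(250,175),(155,92),(161.5,203),[(152,75),(157,110)])):
    c=snap(n);f=lambda p,z:p2w(c,o[0]+p[0]/5,o[1]+p[1]/5,z)[:2]
    d=R@(f(st,.064)-f(bl,.024));w=R@(f(e[0],.064)-f(e[1],.064));print(n,"stud-blue (jig mm)",d*1e3,"wing yaw",np.arctan2(w[1],w[0]),np.linalg.norm(w))
```

```text
top stud-blue (jig mm) [-31.8225   0.8155] wing yaw 0.005828425361798754 0.03358540455235041
scene stud-blue (jig mm) [-35.1411   0.2939] wing yaw -3.1393838110255388 0.02402901647234514
```

The final picture shows the wing square across the slot and level with the blue line (error 1 mm or less, yaw error about 0.01 rad). The arm still points at red and the gripper is clear.

```bash
python3 -c "
from station import ctrl
print(ctrl.hand_in())"
```

```text
the job is handed in; nothing more can be done
None
```

The job is handed in: the jig arm points at the red mark (within about 0.3°), and the stud is locked square across the slot, within 1 mm of the blue mark and released, at about 17 s of the 70 s limit; no verdict was shown.

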